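# Weigh two sample capsules and socket the heavier

### The job

Two look-alike steel sample capsules stand on the lab bench. Stand one on each pan of the balance, let go and let the beam tip to show which is heavier; then move the heavier capsule into the round socket of the holder, upright and fully home, let go, and leave the lighter one standing on its pan. Set the capsules down gently and feel for the socket with light force, and leave the jar, slide box and dish where they are.

Things in the scene. Friction and masses are not known exactly. Their poses are not given: they have to be found in the camera images.
- capsule_1: One of two look-alike steel capsules, upright on the bench at the start: round body 36 mm in diameter, 46 mm tall, 2 mm bevel round its foot; on top a coaxial grip neck 24 mm in diameter, 22 mm tall (68 mm in all). Origin at the centre of its underside, z up its axis. 0.25 to 0.52 kg; one capsule is at least 70 g heavier than the other, which cannot be seen.
- capsule_2: The other capsule: same shape, sizes and axes as capsule_1, different mass. The two stand in either order.
- balance: White equal-arm balance, fixed to the bench. Base 90 x 360 x 30 mm, origin at the centre of its underside; x points across it away from the robot, y along the beam to the left pan, z up. Pan centres 120 mm either side of the middle; a 75 mm pillar with pointer and scale up to 115 mm stands in the middle.
- pan_left_top (a point): Centre of the upper face of the left pan (balance +y side), a flat level aluminium disc 110 mm in diameter, 4 mm thick. The point moves with the pan: 96 mm above the bench when the beam is level, 12 mm lower or higher when tipped.
- pan_right_top (a point): The same for the right pan (balance -y side), which goes up as much as the left one goes down.
- beam (a joint): Tilt of the balance beam in rad: 0 level (pans empty), positive when the left pan is down, negative when the right pan is down. It stops at about +0.1 and -0.1, reached under one capsule or under the difference of the two; oil-damped, it takes about 1 s to tip.
- holder: Specimen holder fixed to the bench: dark base plate 90 (x) x 200 (y) x 12 mm, side strips 20 mm high, origin at the centre of its underside, z up. An aluminium socket block 70 (x) x 116 (y) x 36 mm sits on the plate on stiff springs: it sinks once pressed with over 7 N, 1 mm per 4 N, at most 4 mm. A capsule fully home in its bore has its underside 18 mm above this origin, 16 mm of its body standing out.
- holder_mid (a point): Point in the plane of the socket block's top face (48 mm above the holder's origin), midway along the holder. The bore (round, blind, 39 mm in diameter, 30 mm deep, mouth bevelled 2 mm, in the middle of the block) is NOT centred here: the block is clamped anywhere from 18 mm to -18 mm from here along the holder's y axis; this is not measured, so find it by feel or sight.
- reagent: Bystander: amber jar 54 mm in diameter, 110 mm tall, upright; origin at the centre of its underside.
- slide_box: Bystander: blue box of slides, 100 x 80 x 35 mm; origin at the centre of its underside.
- dish: Bystander: low white dish 90 mm in diameter, 16 mm tall; origin at the centre of its underside.
Not all that is in view belongs to the job. Leave any purple look-alike of the capsule_1 alone. Of the things that look like the holder, the larger one is meant.

How it is judged:
By the outcome, as a careful person would: the job done as asked, in the order asked, and still so for the second after the job is handed in, with the robot touching nothing.
It also fails if it takes over 72 s, if anything falls off the work surface, if the arm or the gripper's body presses on something with over 40 N, if the wrist force passes 120 N, or if a joint passes its speed limit or range.

### The arm

A 6-joint arm with a two-finger parallel gripper is mounted at the origin on the work surface. World frame = base frame: x ahead of the robot, y to its left, z up, the work surface at z = 0. Lengths are in m, angles in rad, forces in N, time in s.
With the tool pointing down it reaches from about 0.325 to 0.85 m from the base axis. Payload 4.4 kg.
Tool frame: the origin (TCP) lies at the very end of the fingers, on their centre line; the grasp point (between the pads) lies 19 mm behind it; z points along the fingers, y is the line along which they close (so a half turn about z gives the same grasp; the last joint's range is limited). The gripper opens to 94 mm and grips with 3 to 60 N. Pads are 16 mm wide; open, the fingers measure 119 mm over their backs; the gripper's body (75 mm by 177 mm) begins 78 mm behind the grasp point.
Start: joints at [-1.355, 0.207, 1.542, -0, 1.393, -0.15], TCP at [0.206, -0.537, 0.205] pointing down, gripper open.
Joint ranges: [-2.73, 2.73], [-0.86, 2.22], [0.23, 2.46], [-1.11, 4.25], [0.08, 2.63], [-2.82, 2.82]. Speed limits (rad/s): [2.79, 2.79, 3.14, 3.14, 3.14, 3.14].

### API

Orientations are given as a unit quaternion [x, y, z, w].
In Python, from bench import env, eyes gives the robot as it stands.
- The arm moves only by the shell command python3 -m inch 'ROWS'. ROWS is JSON, a list of rows, each an object of numbers: "x", "y", "z": the shift along the tool's x, y, z in mm; "rx", "ry", "rz": the turn, a rotation vector about the tool's x, y, z in rad; "hand": the closure, from 0 (fully open) to 1 (shut). A call has 1 to 20 rows; each row is the pose to reach, as a shift and turn from the pose commanded when the call began, along the tool's axes at that moment; what a row does not reach only later rows make up. A row lasts 1/10 s, in which the tool goes at most 50 mm and 8.59 degrees, less where a joint would pass 70% of its speed; a pose out of reach is approached as far as the arm can. A call with a gripper value outside its range is refused whole. The fingers move at their own pace and stop on an object; the grip force is fixed at half the most. Time passes only in rows, so rows that repeat a pose let the fingers close. It gives the time, the measured TCP pose, the force, the opening and the grip force at its end, in the units of the state.
- env.sense(): the state, without advancing time (a new reading comes with each control period).
- eyes.snapshot(name): name is "scene" or "top"; returns (picture, depth): 384x512x3 uint8, red, green, blue; 384x512 float32, m along the optical axis (not along the pixel's ray), 0 where there is no reading.
- eyes.calibration(name): a dict with "camera_matrix" (3x3 intrinsics, pixels), "position" and "attitude" of the camera in the world. Camera axes: x right, y down, z forward; pixel columns grow to the right and rows downward; lengths in m; the calibration is good to about 2 mm. A picture is of the moment at which its call begins. calibration takes no time and is no camera call.
- env.job_done(): hands the job in; it is judged then, once.
The state is a dict: "clock": time; "qpos": joint angles; "joint_velocities": joint speeds; "joint_efforts": joint torques, N m; "eef_pos": TCP position; "orientation": TCP orientation; "ft_force": force on the tool from outside, world axes, zero at the start; "wrist_torque": the same for the moment, N m; "width": finger opening in m; "gripper_force": force on a finger pad.
Only numpy, scipy, OpenCV 4.12 (cv2) and the standard library are available. Lean on these libraries where they do the work, as an engineer would, in place of code of your own. Each camera call takes 0.05 s, during which the arm holds its last target. There are 200 camera calls.

## Working session

There is one attempt and no reset: what is moved stays moved. The work goes in short steps, Python scripts to look and compute and a shell command to move; the robot and the scene stay as the last step left them, time stands still between calls to the robot, and variables do not carry over. Pictures are saved under pics/ and viewed, at most 10 in all, crops included, and the job is handed in when it is done.

```bash
ls; mkdir -p pics; python3 - <<'E'
from bench import env, eyes
import cv2, numpy as np
s=env.sense(); print(s)
for n in("scene","top"):
    p,d=eyes.snapshot(n); cv2.imwrite(f"pics/{n}0.png",cv2.cvtColor(p,cv2.COLOR_RGB2BGR)); np.save(f"pics/{n}0.npy",d)
    print(n,eyes.calibration(n))
E
```

```text
pics
{'clock': 0.0, 'qpos': array([-1.35549255e+00,  2.07412088e-01,  1.54291860e+00, -1.81287143e-05,
        1.39347772e+00, -1.50507345e-01]), 'joint_velocities': array([-0.00027046,  0.0013038 ,  0.0020635 ,  0.00163854, -0.00070315,
       -0.00053362]), 'joint_efforts': array([-4.68362632e-04, -3.70879626e+01, -2.81418085e+01,  6.96252915e-02,
        3.60704761e-02, -1.70224994e-04]), 'eef_pos': array([ 0.20549096, -0.53618393,  0.20431206]), 'orientation': array([ 9.83318463e-01,  1.81888901e-01, -4.48027535e-05, -1.10700735e-03]), 'ft_force': array([-0.41661991, -0.1353065 ,  0.69376341]), 'wrist_torque': array([ 0.03633286,  0.00849337, -0.00957272]), 'gripper_force': 0.0, 'width': 0.09407780326946856}
scene {'camera_matrix': array([[410.9752104 ,   0.        , 256.30604053],
       [  0.        , 410.9752104 , 198.02904137],
       [  0.        ,   0.        ,   1.        ]]), 'position': array([1.04496639, 0.53374324, 0.7125354 ]), 'attitude': array([ 0.3318859 ,  0.83352519, -0.41027057, -0.16360184])}
top {'camera_matrix': array([[348.54951854,   0.        , 255.01716092],
       [  0.        , 348.54951854, 190.283277  ],
       [  0.        ,   0.        ,   1.        ]]), 'position': array([ 0.37301804, -0.0340608 ,  1.07996493]), 'attitude': array([-0.70278506,  0.70883668, -0.04243574,  0.04292925])}
```

View pics/scene0.png

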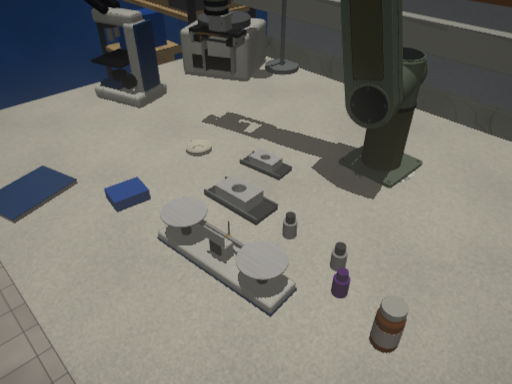

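View pics/top0.png

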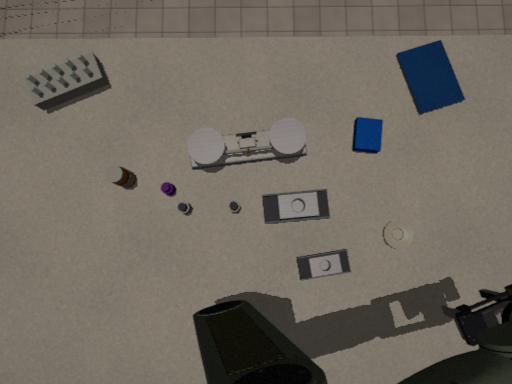

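In the scene view, the grey capsules are at (290,225) and (340,256). The purple look-alike is at (341,284), the large holder at (240,195), the small holder at (266,161), and the jar at (388,325). In the top view, the grey capsules are at (184,208) and (235,207), and purple is at (168,188). The larger holder (296,206) is the one meant, and the small one at (323,264) is a decoy. I'll confirm this in a crop.

```bash
cat > h.py <<'E'
import numpy as np, cv2
from scipy.spatial.transform import Rotation as R
from bench import env, eyes
def ray(n,uv,z):
    "world points where pixels uv meet plane z"
    c=eyes.calibration(n); uv=np.atleast_2d(np.array(uv,float))
    d=np.c_[uv,np.ones(len(uv))]@np.linalg.inv(c["camera_matrix"]).T@R.from_quat(c["attitude"]).as_matrix().T
    p=c["position"]; return p+d*((z-p[2])/d[:,2])[:,None]
def cloud(n,dep):
    c=eyes.calibration(n); v,u=np.mgrid[:384,:512]
    d=np.stack([u,v,np.ones_like(u)],-1)@np.linalg.inv(c["camera_matrix"]).T*dep[...,None]
    return d@R.from_quat(c["attitude"]).as_matrix().T+c["position"]
def proj(n,P):
    c=eyes.calibration(n); q=(np.atleast_2d(P)-c["position"])@R.from_quat(c["attitude"]).as_matrix()@c["camera_matrix"].T
    return q[:,:2]/q[:,2:]
def local(P,s=None):
    "shift in mm in tool axes from the present TCP to world point P"
    s=s or env.sense(); return np.round(1000*R.from_quat(s["orientation"]).inv().apply(np.array(P)-s["eef_pos"]),1)
E
python3 - <<'E'
from h import *
im=cv2.imread("pics/top0.png"); d=np.load("pics/top0.npy"); C=cloud("top",d)
cv2.imwrite("pics/crop0.png",cv2.resize(im[115:265,150:350],None,fx=4,fy=4,interpolation=cv2.INTER_CUBIC))
Z=C[...,2]
# heights in blobs
for nm,(u0,u1,v0,v1),(a,b) in [("capA",(176,194,199,217),(.058,.08)),("capB",(226,245,198,217),(.058,.08)),("purple",(158,178,180,198),(.04,.1)),("panL",(180,232,120,170),(.088,.105)),("panR",(262,312,112,160),(.088,.105)),("block",(255,335,182,228),(.04,.056)),("plate",(255,335,182,228),(.008,.056)),("small",(290,355,245,285),(.006,.06)),("jar",(105,140,160,192),(.09,.13)),("bal",(185,312,110,175),(.015,.036))]:
    m=np.zeros_like(Z,bool); m[v0:v1,u0:u1]=True; m&=(Z>a)&(Z<b)
    v,u=np.nonzero(m)
    if len(u)==0: print(nm,"none"); continue
    zc=np.median(Z[m]); P=C[m]
    r=cv2.minAreaRect((P[:,:2]*1000).astype(np.float32))
    print(nm,len(u),"z",zc.round(4),"mean",P.mean(0).round(4),"rect",np.round(r[0],1),np.round(r[1],1),round(r[2],1))
E
```

```text
capA 55 z 0.0678 mean [0.4498 0.1788 0.0676] rect [450.1 179.5] [22.9 20.9] 88.3
capB 52 z 0.0676 mean [0.4518 0.0291 0.0677] rect [451.8  29.1] [20.6 20.6] 88.4
purple 116 z 0.0569 mean [0.5067 0.2269 0.0566] rect [507.4 228.9] [31.7 34.6] 59.2
panL 1097 z 0.0956 mean [0.6244 0.107  0.0956] rect [626.  108.2] [107.9 107.5] 0.1
panR 1085 z 0.0956 mean [ 0.6519 -0.1309  0.0955] rect [ 652.4 -131.1] [104.8 106.3] 89.3
block 798 z 0.0477 mean [ 0.4531 -0.1617  0.0476] rect [ 453.3 -162.2] [ 70.  116.4] 4.9
plate 1867 z 0.0201 mean [ 0.4515 -0.1572  0.0287] rect [ 452.7 -159. ] [ 89.5 199.6] 4.8
small 1185 z 0.016 mean [ 0.277  -0.2363  0.0223] rect [ 274.5 -225.4] [ 69.2 181.6] 8.7
jar 253 z 0.1093 mean [0.541  0.3613 0.1086] rect [541.8 362.3] [46.9 46.5] 61.0
bal 1270 z 0.0291 mean [ 0.6235 -0.0133  0.0286] rect [638.1 -12.2] [ 90.6 359.9] 6.7
```

View pics/crop0.png

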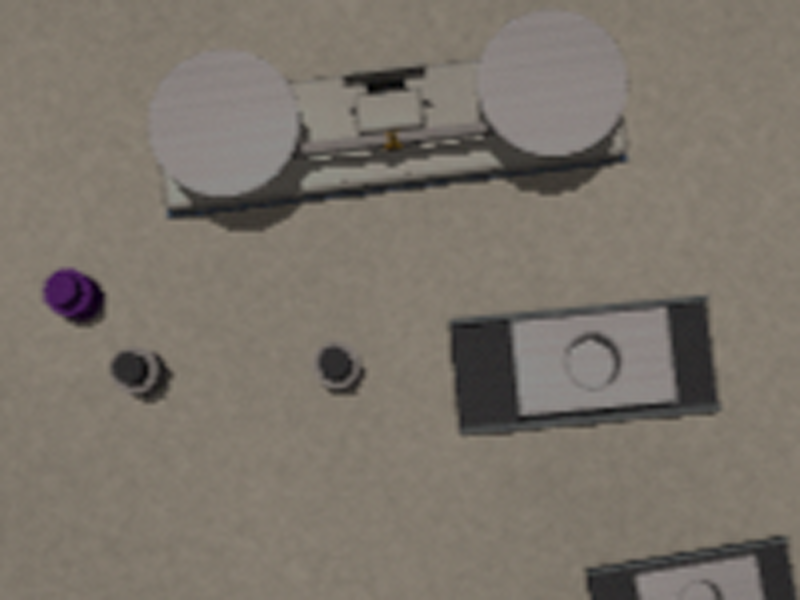

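The crop confirms the layout: two grey capsules at (135,368) and (337,365), purple at (73,295), and the big holder with its bore at (591,361), which is top-view pixel (297.7,205.2). Next I'll cross-check with the scene camera and work out the first move.

```bash
python3 - <<'E'
from h import *
C=cloud("scene",np.load("pics/scene0.npy")); T=cloud("top",np.load("pics/top0.npy"))
def near(C,xy,r,a,b):
    return C[(np.hypot(C[...,0]-xy[0],C[...,1]-xy[1])<r)&(C[...,2]>a)&(C[...,2]<b)]
def rect(P): r=cv2.minAreaRect((P[:,:2]*1000).astype(np.float32)); return len(P),np.round(r[0],1),np.round(r[1],1),round(r[2],1)
for nm,xy,r,a,b in [("A",(.45,.179),.03,.064,.074),("B",(.452,.029),.03,.064,.074),("panL",(.626,.108),.07,.09,.102),("panR",(.652,-.131),.07,.09,.102),("block",(.453,-.16),.09,.043,.054),("plate",(.453,-.16),.13,.006,.054)]:
    print(nm,rect(near(C,xy,r,a,b)), rect(near(T,xy,r,a,b)))
# bore: hole points (below block top) inside the block, top view, outline cast on z=.048
m=((T[...,2]<.046)&(np.hypot(T[...,0]-.453,T[...,1]+.162)<.03)).astype(np.uint8)
print(m.sum(), rect(ray("top",np.argwhere(m)[:,::-1],.048)))
g=cv2.cvtColor(cv2.imread("pics/top0.png"),cv2.COLOR_BGR2GRAY)
print("bore pix",ray("top",[[297.7,205.2]],.048).round(4))
print(local([.45,.179,.11]), local([.45,.179,.049]))
E
```

```text
A (70, array([452.5, 182. ]), array([23.2, 20.3]), 37.6) (51, array([450.1, 180. ]), array([22.1, 21.6]), 79.7)
B (57, array([454.7,  31.3]), array([23.8, 22.4]), 50.9) (51, array([451.8,  29.1]), array([20.6, 20.6]), 88.4)
panL (1660, array([627.2, 109.8]), array([109. , 109.2]), 73.7) (1094, array([626. , 108.2]), array([107.9, 107.5]), 0.1)
panR (1113, array([ 655., -128.]), array([110. , 107.4]), 48.7) (1083, array([ 652.4, -131.1]), array([104.8, 106.3]), 89.3)
block (630, array([ 455.2, -159.2]), array([ 74.3, 119.2]), 5.7) (784, array([ 453.3, -162.2]), array([ 70. , 116.4]), 4.9)
plate (1821, array([ 454.7, -155.6]), array([ 94.6, 203.4]), 4.7) (1905, array([ 457.5, -158.6]), array([173. , 199.5]), 4.7)
173 (173, array([ 453.6, -162.3]), array([50.8, 57.9]), 5.8)
bore pix [[ 0.4526 -0.1601  0.048 ]]
[ 484.1 -580.3   95.7] [ 484.1 -580.2  156.7]
```

```bash
python3 -m inch '[{"x":486,"y":-582,"z":90,"hand":0.5},{"x":486,"y":-582,"z":90,"hand":0.5},{"x":486,"y":-582,"z":90,"hand":0.5},{"x":486,"y":-582,"z":90,"hand":0.5},{"x":486,"y":-582,"z":90,"hand":0.5},{"x":486,"y":-582,"z":90,"hand":0.5},{"x":486,"y":-582,"z":90,"hand":0.5},{"x":486,"y":-582,"z":90,"hand":0.5},{"x":486,"y":-582,"z":90,"hand":0.5},{"x":486,"y":-582,"z":90,"hand":0.5},{"x":486,"y":-582,"z":90,"hand":0.5},{"x":486,"y":-582,"z":90,"hand":0.5},{"x":486,"y":-582,"z":90,"hand":0.5},{"x":486,"y":-582,"z":90,"hand":0.5},{"x":486,"y":-582,"z":90,"hand":0.5},{"x":486,"y":-582,"z":90,"hand":0.5},{"x":486,"y":-582,"z":90,"hand":0.5},{"x":486,"y":-582,"z":90,"hand":0.5},{"x":486,"y":-582,"z":90,"hand":0.5}]'; python3 - <<'E'
from h import *
s=env.sense(); print(s["qpos"].round(2), local([.4515,.181,.049]))
for n in("scene","top"):
    p,d=eyes.snapshot(n); cv2.imwrite(f"pics/{n}1.png",cv2.cvtColor(p,cv2.COLOR_RGB2BGR)); np.save(f"pics/{n}1.npy",d)
im=cv2.imread("pics/scene1.png"); cv2.imwrite("pics/crop1.png",cv2.resize(im[150:350,230:430],None,fx=3,fy=3,interpolation=cv2.INTER_CUBIC))
E
```

```text
[-1.36  0.21  1.54 -0.    1.39 -0.15] [ 486.2 -581.5  156.7]invalid input
```

View pics/crop1.png

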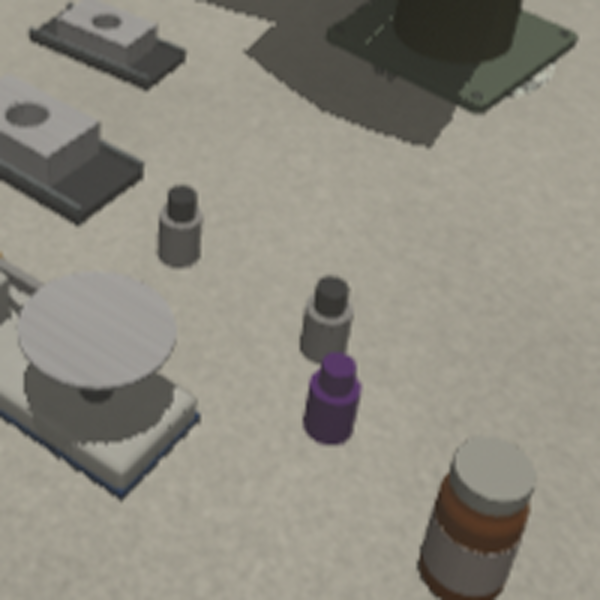

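The move was refused and nothing changed; the crop shows the same scene, with capsules at (181,225) and (328,320). The rows may need every key, so I'll test one small row.

```bash
python3 -m inch '[{"x":40,"y":-48,"z":0,"rx":0,"ry":0,"rz":0,"hand":0.5}]'; python3 -m inch --help | head -30
```

```text
clock: 0.3
eef_pos: [0.2204, -0.4928, 0.2045]
orientation: [0.984, 0.18, -0.001, 0.001]
ft_force: [0.9, 1.4, 1.0]
width: 0.0889
gripper_force: 0.0invalid input: not JSON, or not a number
```

```bash
python3 -m inch '[{"x":453,"y":-543,"z":90,"rx":0,"ry":0,"rz":0,"hand":0.5},{"x":453,"y":-543,"z":90,"rx":0,"ry":0,"rz":0,"hand":0.5},{"x":453,"y":-543,"z":90,"rx":0,"ry":0,"rz":0,"hand":0.5},{"x":453,"y":-543,"z":90,"rx":0,"ry":0,"rz":0,"hand":0.5},{"x":453,"y":-543,"z":90,"rx":0,"ry":0,"rz":0,"hand":0.5},{"x":453,"y":-543,"z":90,"rx":0,"ry":0,"rz":0,"hand":0.5},{"x":453,"y":-543,"z":90,"rx":0,"ry":0,"rz":0,"hand":0.5},{"x":453,"y":-543,"z":90,"rx":0,"ry":0,"rz":0,"hand":0.5},{"x":453,"y":-543,"z":90,"rx":0,"ry":0,"rz":0,"hand":0.5},{"x":453,"y":-543,"z":90,"rx":0,"ry":0,"rz":0,"hand":0.5},{"x":453,"y":-543,"z":90,"rx":0,"ry":0,"rz":0,"hand":0.5},{"x":453,"y":-543,"z":90,"rx":0,"ry":0,"rz":0,"hand":0.5},{"x":453,"y":-543,"z":90,"rx":0,"ry":0,"rz":0,"hand":0.5},{"x":453,"y":-543,"z":90,"rx":0,"ry":0,"rz":0,"hand":0.5},{"x":453,"y":-543,"z":90,"rx":0,"ry":0,"rz":0,"hand":0.5},{"x":453,"y":-543,"z":90,"rx":0,"ry":0,"rz":0,"hand":0.5},{"x":453,"y":-543,"z":90,"rx":0,"ry":0,"rz":0,"hand":0.5},{"x":453,"y":-543,"z":90,"rx":0,"ry":0,"rz":0,"hand":0.5}]'; python3 - <<'E'
from h import *
s=env.sense(); print(s["qpos"].round(2), s["orientation"],local([.4515,.181,.049]))
E
```

```text
clock: 2.1
eef_pos: [0.4503, 0.1779, 0.1155]
orientation: [0.983, 0.181, -0.0, 0.0]
ft_force: [-0.5, -0.5, -0.2]
width: 0.0472
gripper_force: 0.0
[ 0.2   0.11  1.85 -0.    1.18  1.4 ] [ 9.83492988e-01  1.80945949e-01 -2.03256050e-04  2.52584741e-04] [ 2.3 -2.5 66.5]
```

```bash
python3 -m inch '[{"x":2,"y":-2.5,"z":30,"rx":0,"ry":0,"rz":0,"hand":0.5},{"x":2,"y":-2.5,"z":60,"rx":0,"ry":0,"rz":0,"hand":0.5},{"x":2,"y":-2.5,"z":66.5,"rx":0,"ry":0,"rz":0,"hand":0.5},{"x":2,"y":-2.5,"z":66.5,"rx":0,"ry":0,"rz":0,"hand":0.5}]'; python3 -m inch '[{"x":0,"y":0,"z":0,"rx":0,"ry":0,"rz":0,"hand":1},{"x":0,"y":0,"z":0,"rx":0,"ry":0,"rz":0,"hand":1},{"x":0,"y":0,"z":0,"rx":0,"ry":0,"rz":0,"hand":1},{"x":0,"y":0,"z":0,"rx":0,"ry":0,"rz":0,"hand":1},{"x":0,"y":0,"z":0,"rx":0,"ry":0,"rz":0,"hand":1}]'
```

```text
clock: 2.5
eef_pos: [0.4504, 0.1811, 0.0482]
orientation: [0.983, 0.181, -0.001, 0.0]
ft_force: [0.7, -0.0, 1.1]
width: 0.0469
gripper_force: 0.0
clock: 3.0
eef_pos: [0.453, 0.1824, 0.0502]
orientation: [0.983, 0.182, 0.001, 0.0]
ft_force: [-0.0, -1.4, 5.3]
width: 0.0233
gripper_force: 30.0
```

```bash
python3 -m inch '[{"x":0,"y":0,"z":-20,"rx":0,"ry":0,"rz":0,"hand":1},{"x":0,"y":0,"z":-60,"rx":0,"ry":0,"rz":0,"hand":1},{"x":0,"y":0,"z":-100,"rx":0,"ry":0,"rz":0,"hand":1},{"x":0,"y":0,"z":-130,"rx":0,"ry":0,"rz":0,"hand":1},{"x":0,"y":0,"z":-130,"rx":0,"ry":0,"rz":0,"hand":1},{"x":0,"y":0,"z":-130,"rx":0,"ry":0,"rz":0,"hand":1}]'; python3 - <<'E'
from h import *
s=env.sense(); print(s["ft_force"],s["width"],local([.6266,.109,.18]))
E
```

```text
clock: 3.6
eef_pos: [0.4504, 0.1825, 0.1775]
orientation: [0.983, 0.182, -0.001, -0.0]
ft_force: [-1.2, 0.0, -6.0]
width: 0.0231
gripper_force: 29.9
[-1.1688427   0.02438329 -5.95442254] 0.023144879515878115 [138.2 131.7  -2.9]
```

```bash
python3 -m inch '[{"x":35,"y":33,"z":-3,"rx":0,"ry":0,"rz":0,"hand":1},{"x":70,"y":66,"z":-3,"rx":0,"ry":0,"rz":0,"hand":1},{"x":105,"y":100,"z":-3,"rx":0,"ry":0,"rz":0,"hand":1},{"x":130,"y":124,"z":-3,"rx":0,"ry":0,"rz":0,"hand":1},{"x":138,"y":131.5,"z":-3,"rx":0,"ry":0,"rz":0,"hand":1},{"x":138,"y":131.5,"z":-3,"rx":0,"ry":0,"rz":0,"hand":1},{"x":138,"y":131.5,"z":-3,"rx":0,"ry":0,"rz":0,"hand":1},{"x":138,"y":131.5,"z":-3,"rx":0,"ry":0,"rz":0,"hand":1}]'; python3 - <<'E'
from h import *
s=env.sense(); print(s["ft_force"],s["width"],s["eef_pos"],local([.6266,.109,.145]))
E
```

```text
clock: 4.4
eef_pos: [0.6253, 0.1101, 0.1805]
orientation: [0.983, 0.182, -0.002, -0.0]
ft_force: [0.4, 0.2, -4.6]
width: 0.0233
gripper_force: 30.0
[ 0.40495722  0.18645928 -4.64229166] 0.023325849649749868 [0.62528245 0.11007097 0.18051401] [ 1.   1.5 35.5]
```

```bash
python3 -m inch '[{"x":0,"y":0,"z":15,"rx":0,"ry":0,"rz":0,"hand":1},{"x":0,"y":0,"z":25,"rx":0,"ry":0,"rz":0,"hand":1},{"x":0,"y":0,"z":31,"rx":0,"ry":0,"rz":0,"hand":1},{"x":0,"y":0,"z":33,"rx":0,"ry":0,"rz":0,"hand":1},{"x":0,"y":0,"z":34,"rx":0,"ry":0,"rz":0,"hand":1},{"x":0,"y":0,"z":35,"rx":0,"ry":0,"rz":0,"hand":1},{"x":0,"y":0,"z":36,"rx":0,"ry":0,"rz":0,"hand":1},{"x":0,"y":0,"z":37,"rx":0,"ry":0,"rz":0,"hand":1},{"x":0,"y":0,"z":38,"rx":0,"ry":0,"rz":0,"hand":1},{"x":0,"y":0,"z":39,"rx":0,"ry":0,"rz":0,"hand":1}]'
```

```text
clock: 5.4
eef_pos: [0.6278, 0.109, 0.1432]
orientation: [0.983, 0.182, 0.0, 0.0]
ft_force: [0.4, -1.1, -3.9]
width: 0.023
gripper_force: 30.0
```

```bash
python3 -m inch '[{"x":0,"y":0,"z":1,"rx":0,"ry":0,"rz":0,"hand":1},{"x":0,"y":0,"z":2,"rx":0,"ry":0,"rz":0,"hand":1},{"x":0,"y":0,"z":3,"rx":0,"ry":0,"rz":0,"hand":1},{"x":0,"y":0,"z":4,"rx":0,"ry":0,"rz":0,"hand":1},{"x":0,"y":0,"z":5,"rx":0,"ry":0,"rz":0,"hand":1}]'
```

```text
clock: 5.9
eef_pos: [0.6276, 0.1091, 0.1379]
orientation: [0.983, 0.182, 0.0, 0.0]
ft_force: [0.5, -0.2, -5.0]
width: 0.0233
gripper_force: 30.0
```

```bash
python3 - <<'E'
from h import *
p,d=eyes.snapshot("top"); T=cloud("top",d)
for c in((.6266,.109),(.6537,-.1295)):
    r=np.hypot(T[...,0]-c[0],T[...,1]-c[1]); z=T[...,2][(r<.055)&(T[...,2]>.07)&(T[...,2]<.115)]; print(len(z),np.median(z))
E
python3 -m inch '[{"x":0,"y":0,"z":1,"rx":0,"ry":0,"rz":0,"hand":1},{"x":0,"y":0,"z":2,"rx":0,"ry":0,"rz":0,"hand":1},{"x":0,"y":0,"z":3,"rx":0,"ry":0,"rz":0,"hand":1},{"x":0,"y":0,"z":3,"rx":0,"ry":0,"rz":0,"hand":1}]'
```

```text
348 0.08712909334686886
1087 0.10413716661090577
clock: 6.35
eef_pos: [0.6273, 0.1091, 0.1347]
orientation: [0.983, 0.182, -0.0, -0.0]
ft_force: [0.9, -0.6, -4.2]
width: 0.0234
gripper_force: 30.0
```

```bash
python3 -m inch '[{"x":0,"y":0,"z":0.5,"rx":0,"ry":0,"rz":0,"hand":1},{"x":0,"y":0,"z":1,"rx":0,"ry":0,"rz":0,"hand":1},{"x":0,"y":0,"z":1,"rx":0,"ry":0,"rz":0,"hand":1}]'
```

```text
clock: 6.65
eef_pos: [0.6276, 0.1092, 0.1345]
orientation: [0.983, 0.182, 0.0, -0.0]
ft_force: [-1.3, 0.4, -1.3]
width: 0.023
gripper_force: 30.0
```

```bash
python3 -m inch '[{"x":0,"y":0,"z":0,"rx":0,"ry":0,"rz":0,"hand":0.5},{"x":0,"y":0,"z":0,"rx":0,"ry":0,"rz":0,"hand":0.5},{"x":0,"y":0,"z":0,"rx":0,"ry":0,"rz":0,"hand":0.5},{"x":0,"y":0,"z":0,"rx":0,"ry":0,"rz":0,"hand":0.5},{"x":0,"y":0,"z":-15,"rx":0,"ry":0,"rz":0,"hand":0.5},{"x":0,"y":0,"z":-40,"rx":0,"ry":0,"rz":0,"hand":0.5},{"x":0,"y":0,"z":-40,"rx":0,"ry":0,"rz":0,"hand":0.5}]'; python3 - <<'E'
from h import *
s=env.sense(); print(s["ft_force"],s["width"],s["eef_pos"],local([.453,.031,.13]),local([.453,.031,.0495]))
E
```

```text
clock: 7.35
eef_pos: [0.6309, 0.1093, 0.1793]
orientation: [0.983, 0.182, 0.005, 0.001]
ft_force: [0.8, 0.3, 0.2]
width: 0.0471
gripper_force: 0.0
[0.81908314 0.28523624 0.21526716] 0.047109883814527444 [0.63085159 0.1092651  0.17931461] [-194.5    9.3   47.6] [-195.2    9.1  128.1]
```

```bash
python3 -m inch '[{"x":-20,"y":0,"z":-10,"rx":0,"ry":0,"rz":0,"hand":0.5},{"x":-60,"y":3,"z":-10,"rx":0,"ry":0,"rz":0,"hand":0.5},{"x":-105,"y":6,"z":0,"rx":0,"ry":0,"rz":0,"hand":0.5},{"x":-150,"y":8,"z":20,"rx":0,"ry":0,"rz":0,"hand":0.5},{"x":-191,"y":10,"z":40,"rx":0,"ry":0,"rz":0,"hand":0.5},{"x":-191,"y":10,"z":40,"rx":0,"ry":0,"rz":0,"hand":0.5},{"x":-191,"y":10,"z":40,"rx":0,"ry":0,"rz":0,"hand":0.5},{"x":-191,"y":10,"z":40,"rx":0,"ry":0,"rz":0,"hand":0.5}]'; python3 - <<'E'
from h import *
s=env.sense(); print(s["eef_pos"],local([.453,.031,.0495]))
p,d=eyes.snapshot("scene"); cv2.imwrite("pics/scene2.png",cv2.cvtColor(p,cv2.COLOR_RGB2BGR))
C=cloud("scene",d)
m=(np.hypot(C[...,0]-.63,C[...,1]-.11)<.045)&(C[...,2]>.145)&(C[...,2]<.162); P=C[m]; print(len(P),P.mean(0),cv2.minAreaRect((P[:,:2]*1000).astype(np.float32)))
im=cv2.imread("pics/scene2.png"); cv2.imwrite("pics/crop2.png",cv2.resize(im[130:330,140:400],None,fx=3,fy=3,interpolation=cv2.INTER_CUBIC))
E
```

```text
clock: 8.15
eef_pos: [0.455, 0.0313, 0.1354]
orientation: [0.983, 0.182, 0.002, 0.001]
ft_force: [0.7, 0.2, 0.9]
width: 0.0471
gripper_force: 0.0
[0.45501259 0.03130708 0.13541444] [-2.3 -0.6 85.9]
103 [0.62661605 0.11094776 0.15101413] ((625.5838012695312, 110.0682373046875), (22.913177490234375, 22.2974796295166), 32.37641906738281)
```

View pics/crop2.png

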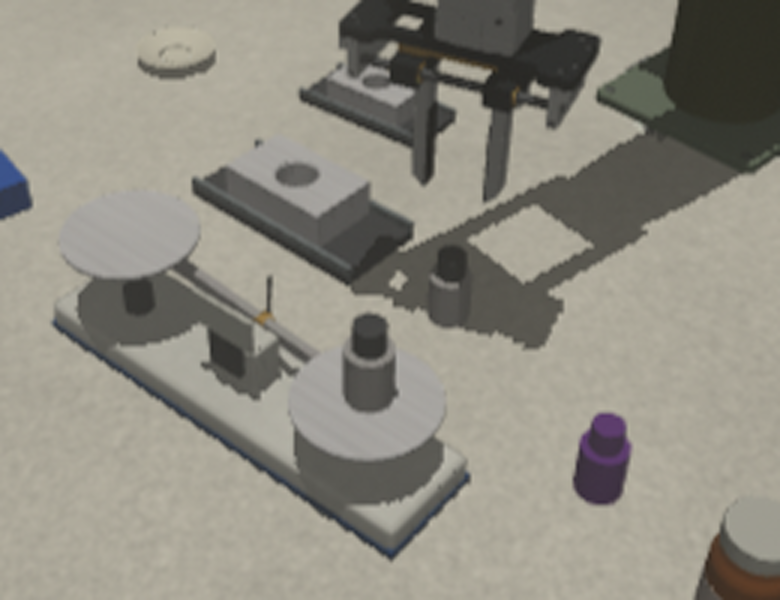

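The crop shows capsule A standing on the lowered left pan at (370,360), with capsule B at (450,285) on the bench below the gripper. I'll grasp B.

```bash
python3 -m inch '[{"x":-1,"y":0,"z":40,"rx":0,"ry":0,"rz":0,"hand":0.5},{"x":-1,"y":0,"z":70,"rx":0,"ry":0,"rz":0,"hand":0.5},{"x":-1,"y":0,"z":85,"rx":0,"ry":0,"rz":0,"hand":0.5},{"x":-1,"y":0,"z":85,"rx":0,"ry":0,"rz":0,"hand":0.5},{"x":-1,"y":0,"z":85,"rx":0,"ry":0,"rz":0,"hand":1},{"x":-1,"y":0,"z":85,"rx":0,"ry":0,"rz":0,"hand":1},{"x":-1,"y":0,"z":85,"rx":0,"ry":0,"rz":0,"hand":1},{"x":-1,"y":0,"z":85,"rx":0,"ry":0,"rz":0,"hand":1},{"x":-1,"y":0,"z":85,"rx":0,"ry":0,"rz":0,"hand":1}]'; python3 -m inch '[{"x":0,"y":0,"z":-20,"rx":0,"ry":0,"rz":0,"hand":1},{"x":0,"y":0,"z":-60,"rx":0,"ry":0,"rz":0,"hand":1},{"x":0,"y":0,"z":-100,"rx":0,"ry":0,"rz":0,"hand":1},{"x":0,"y":0,"z":-130,"rx":0,"ry":0,"rz":0,"hand":1},{"x":0,"y":0,"z":-140,"rx":0,"ry":0,"rz":0,"hand":1},{"x":0,"y":0,"z":-140,"rx":0,"ry":0,"rz":0,"hand":1},{"x":0,"y":0,"z":-140,"rx":0,"ry":0,"rz":0,"hand":1}]'; python3 - <<'E'
from h import *
s=env.sense(); print(s["ft_force"],s["width"],local([.6537,-.1295,.19]))
E
```

```text
clock: 9.1
eef_pos: [0.4534, 0.0307, 0.0503]
orientation: [0.983, 0.182, 0.002, 0.001]
ft_force: [1.3, -0.6, 4.8]
width: 0.0235
gripper_force: 30.0
clock: 9.8
eef_pos: [0.4501, 0.0313, 0.1868]
orientation: [0.983, 0.182, -0.002, -0.001]
ft_force: [-0.5, 1.1, -3.4]
width: 0.0231
gripper_force: 30.0
[-0.53862259  1.05626806 -3.39700247] 0.023066577550475264 [132.6 223.   -4. ]
```

```bash
python3 -m inch '[{"x":22,"y":37,"z":0,"rx":0,"ry":0,"rz":0,"hand":1},{"x":44,"y":74,"z":0,"rx":0,"ry":0,"rz":0,"hand":1},{"x":66,"y":111,"z":0,"rx":0,"ry":0,"rz":0,"hand":1},{"x":88,"y":148,"z":0,"rx":0,"ry":0,"rz":0,"hand":1},{"x":110,"y":185,"z":0,"rx":0,"ry":0,"rz":0,"hand":1},{"x":124,"y":210,"z":0,"rx":0,"ry":0,"rz":0,"hand":1},{"x":131,"y":222,"z":0,"rx":0,"ry":0,"rz":0,"hand":1},{"x":131,"y":222,"z":0,"rx":0,"ry":0,"rz":0,"hand":1},{"x":131,"y":222,"z":0,"rx":0,"ry":0,"rz":0,"hand":1},{"x":131,"y":222,"z":0,"rx":0,"ry":0,"rz":0,"hand":1}]'; python3 - <<'E'
from h import *
s=env.sense(); print(s["ft_force"],s["width"],s["eef_pos"],local([.6537,-.1295,.158]))
E
```

```text
clock: 10.8
eef_pos: [0.652, -0.1283, 0.1873]
orientation: [0.983, 0.182, -0.001, -0.001]
ft_force: [-0.3, 0.9, -2.4]
width: 0.0234
gripper_force: 30.0
[-0.31658536  0.94502731 -2.43392655] 0.023397280510333945 [ 0.65200028 -0.12825055  0.18729184] [ 1.2  1.8 29.3]
```

```bash
python3 -m inch '[{"x":0.5,"y":0.5,"z":12,"rx":0,"ry":0,"rz":0,"hand":1},{"x":0.5,"y":0.5,"z":22,"rx":0,"ry":0,"rz":0,"hand":1},{"x":0.5,"y":0.5,"z":26,"rx":0,"ry":0,"rz":0,"hand":1},{"x":0.5,"y":0.5,"z":27,"rx":0,"ry":0,"rz":0,"hand":1},{"x":0.5,"y":0.5,"z":27.5,"rx":0,"ry":0,"rz":0,"hand":1},{"x":0.5,"y":0.5,"z":28,"rx":0,"ry":0,"rz":0,"hand":1},{"x":0.5,"y":0.5,"z":28,"rx":0,"ry":0,"rz":0,"hand":1}]'
```

```text
clock: 11.5
eef_pos: [0.6545, -0.1298, 0.1615]
orientation: [0.983, 0.182, 0.0, 0.0]
ft_force: [-0.7, -0.5, -3.1]
width: 0.0234
gripper_force: 30.0
```

```bash
python3 -m inch '[{"x":0,"y":0,"z":0.5,"rx":0,"ry":0,"rz":0,"hand":1},{"x":0,"y":0,"z":1,"rx":0,"ry":0,"rz":0,"hand":1},{"x":0,"y":0,"z":1,"rx":0,"ry":0,"rz":0,"hand":1}]'
```

```text
clock: 11.8
eef_pos: [0.6541, -0.1297, 0.1599]
orientation: [0.983, 0.182, -0.0, -0.0]
ft_force: [0.2, -0.1, -3.2]
width: 0.0233
gripper_force: 30.0
```

```bash
python3 -m inch '[{"x":0,"y":0,"z":0.5,"rx":0,"ry":0,"rz":0,"hand":1},{"x":0,"y":0,"z":1,"rx":0,"ry":0,"rz":0,"hand":1},{"x":0,"y":0,"z":1,"rx":0,"ry":0,"rz":0,"hand":1}]'
```

```text
clock: 12.1
eef_pos: [0.6541, -0.1297, 0.1588]
orientation: [0.983, 0.182, -0.0, -0.0]
ft_force: [0.2, -0.5, -3.3]
width: 0.0232
gripper_force: 30.0
```

```bash
python3 -m inch '[{"x":0,"y":0,"z":0.5,"rx":0,"ry":0,"rz":0,"hand":1},{"x":0,"y":0,"z":1,"rx":0,"ry":0,"rz":0,"hand":1},{"x":0,"y":0,"z":1,"rx":0,"ry":0,"rz":0,"hand":1}]'
```

```text
clock: 12.4
eef_pos: [0.6543, -0.1297, 0.1584]
orientation: [0.983, 0.182, 0.0, 0.0]
ft_force: [-0.6, -0.2, -1.2]
width: 0.0232
gripper_force: 30.0
```

Contact has been felt: the load dropped from -3.2 N to -1.2 N. I'll release, retreat and watch the beam.

```bash
python3 -m inch '[{"x":0,"y":0,"z":0.3,"rx":0,"ry":0,"rz":0,"hand":1},{"x":0,"y":0,"z":0.3,"rx":0,"ry":0,"rz":0,"hand":0.5},{"x":0,"y":0,"z":0.3,"rx":0,"ry":0,"rz":0,"hand":0.5},{"x":0,"y":0,"z":0.3,"rx":0,"ry":0,"rz":0,"hand":0.5},{"x":0,"y":0,"z":0.3,"rx":0,"ry":0,"rz":0,"hand":0.5},{"x":0,"y":0,"z":-10,"rx":0,"ry":0,"rz":0,"hand":0.5},{"x":0,"y":0,"z":-35,"rx":0,"ry":0,"rz":0,"hand":0.5},{"x":0,"y":0,"z":-50,"rx":0,"ry":0,"rz":0,"hand":0.5},{"x":-40,"y":0,"z":-50,"rx":0,"ry":0,"rz":0,"hand":0.5},{"x":-90,"y":0,"z":-50,"rx":0,"ry":0,"rz":0,"hand":0.5},{"x":-120,"y":0,"z":-50,"rx":0,"ry":0,"rz":0,"hand":0.5},{"x":-120,"y":0,"z":-50,"rx":0,"ry":0,"rz":0,"hand":0.5},{"x":-120,"y":0,"z":-50,"rx":0,"ry":0,"rz":0,"hand":0.5},{"x":-120,"y":0,"z":-50,"rx":0,"ry":0,"rz":0,"hand":0.5},{"x":-120,"y":0,"z":-50,"rx":0,"ry":0,"rz":0,"hand":0.5},{"x":-120,"y":0,"z":-50,"rx":0,"ry":0,"rz":0,"hand":0.5},{"x":-120,"y":0,"z":-50,"rx":0,"ry":0,"rz":0,"hand":0.5},{"x":-120,"y":0,"z":-50,"rx":0,"ry":0,"rz":0,"hand":0.5},{"x":-120,"y":0,"z":-50,"rx":0,"ry":0,"rz":0,"hand":0.5},{"x":-120,"y":0,"z":-50,"rx":0,"ry":0,"rz":0,"hand":0.5}]'; python3 - <<'E'
from h import *
p,d=eyes.snapshot("scene"); cv2.imwrite("pics/scene3.png",cv2.cvtColor(p,cv2.COLOR_RGB2BGR))
C=cloud("scene",d); t,dt=eyes.snapshot("top"); T=cloud("top",dt)
for c in((.6266,.109),(.6537,-.1295)):
  for Q in(C,T):
    r=np.hypot(Q[...,0]-c[0],Q[...,1]-c[1]); z=Q[...,2]; print("pan",np.median(z[(r<.055)&(z>.07)&(z<.115)]))
    P=Q[(r<.03)&(z>.143)&(z<.185)]; zt=np.percentile(P[:,2],95) if len(P) else 0; P=P[P[:,2]>zt-.005]; print(len(P),"top",zt,cv2.minAreaRect((P[:,:2]*1000).astype(np.float32))[:2] if len(P) else"")
s=env.sense(); print(s["eef_pos"],local([.627,.109,.17]))
im=cv2.imread("pics/scene3.png"); cv2.imwrite("pics/crop3.png",cv2.resize(im[130:330,140:400],None,fx=3,fy=3,interpolation=cv2.INTER_CUBIC))
E
```

```text
clock: 14.4
eef_pos: [0.5421, -0.1725, 0.2079]
orientation: [0.983, 0.182, -0.0, -0.0]
ft_force: [-0.8, 0.5, 1.0]
width: 0.0466
gripper_force: 0.0
pan 0.08430374773078442
86 top 0.15329137449265937 ((624.875, 109.7243423461914), (22.57103729248047, 21.263427734375))
pan 0.08359121835306704
54 top 0.1544030709321766 ((622.0265502929688, 106.87590789794922), (22.28380012512207, 21.192523956298828))
pan 0.10810056122354927
66 top 0.176742260895456 ((653.8178100585938, -128.14706420898438), (24.886812210083008, 21.75436019897461))
pan 0.10727585599521078
63 top 0.17679232737769054 ((653.0155029296875, -131.60606384277344), (21.688785552978516, 22.40117645263672))
[ 0.54209424 -0.17261346  0.2079307 ] [ 180.  -232.6   37.9]
```

View pics/crop3.png

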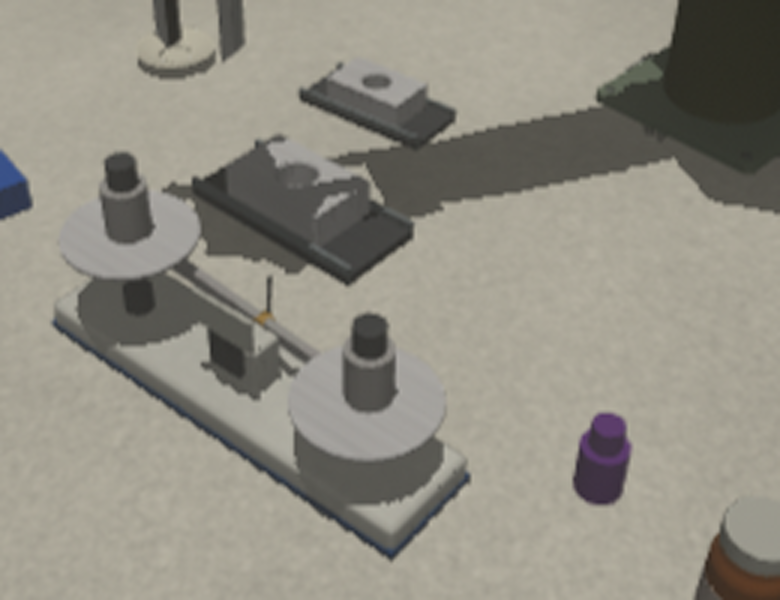

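The crop shows the left pan down with A at (370,360) and the right pan up with B at (127,200). Pan heights are 84 mm left and 108 mm right, so A is the heavier capsule. I'll go back to A, correcting a grasp offset of about 3 mm in x.

```bash
python3 -m inch '[{"x":20,"y":-26,"z":0,"rx":0,"ry":0,"rz":0,"hand":0.5},{"x":48,"y":-63,"z":0,"rx":0,"ry":0,"rz":0,"hand":0.5},{"x":78,"y":-102,"z":0,"rx":0,"ry":0,"rz":0,"hand":0.5},{"x":108,"y":-141,"z":0,"rx":0,"ry":0,"rz":0,"hand":0.5},{"x":138,"y":-180,"z":0,"rx":0,"ry":0,"rz":0,"hand":0.5},{"x":164,"y":-215,"z":5,"rx":0,"ry":0,"rz":0,"hand":0.5},{"x":177.5,"y":-233,"z":30,"rx":0,"ry":0,"rz":0,"hand":0.5},{"x":177.5,"y":-233,"z":38,"rx":0,"ry":0,"rz":0,"hand":0.5},{"x":177.5,"y":-233,"z":38,"rx":0,"ry":0,"rz":0,"hand":0.5},{"x":177.5,"y":-233,"z":38,"rx":0,"ry":0,"rz":0,"hand":0.5}]'; python3 - <<'E'
from h import *
s=env.sense(); print(s["eef_pos"],local([.6245,.1085,.134]))
E
```

```text
clock: 15.5
eef_pos: [0.6245, 0.1071, 0.1702]
orientation: [0.983, 0.181, -0.0, 0.0]
ft_force: [0.5, 0.0, 0.0]
width: 0.0469
gripper_force: 0.0
[0.62450527 0.10712986 0.17021235] [ 0.5 -1.3 36.2]
```

```bash
python3 -m inch '[{"x":0.5,"y":-1,"z":20,"rx":0,"ry":0,"rz":0,"hand":0.5},{"x":0.5,"y":-1,"z":32,"rx":0,"ry":0,"rz":0,"hand":0.5},{"x":0.5,"y":-1,"z":35.5,"rx":0,"ry":0,"rz":0,"hand":0.5},{"x":0.5,"y":-1,"z":35.5,"rx":0,"ry":0,"rz":0,"hand":0.5},{"x":0.5,"y":-1,"z":35.5,"rx":0,"ry":0,"rz":0,"hand":0.7},{"x":0.5,"y":-1,"z":35.5,"rx":0,"ry":0,"rz":0,"hand":0.75},{"x":0.5,"y":-1,"z":35.5,"rx":0,"ry":0,"rz":0,"hand":1},{"x":0.5,"y":-1,"z":35.5,"rx":0,"ry":0,"rz":0,"hand":1},{"x":0.5,"y":-1,"z":35.5,"rx":0,"ry":0,"rz":0,"hand":1},{"x":0.5,"y":-1,"z":35.5,"rx":0,"ry":0,"rz":0,"hand":1}]'
```

```text
clock: 16.5
eef_pos: [0.6253, 0.1093, 0.1352]
orientation: [0.983, 0.182, 0.001, 0.0]
ft_force: [0.7, -1.0, 2.8]
width: 0.0234
gripper_force: 30.0
```

```bash
python3 -m inch '[{"x":0,"y":0,"z":-4,"rx":0,"ry":0,"rz":0,"hand":1},{"x":0,"y":0,"z":-10,"rx":0,"ry":0,"rz":0,"hand":1},{"x":0,"y":0,"z":-20,"rx":0,"ry":0,"rz":0,"hand":1},{"x":0,"y":0,"z":-30,"rx":0,"ry":0,"rz":0,"hand":1},{"x":0,"y":0,"z":-45,"rx":0,"ry":0,"rz":0,"hand":1},{"x":0,"y":0,"z":-60,"rx":0,"ry":0,"rz":0,"hand":1},{"x":0,"y":0,"z":-60,"rx":0,"ry":0,"rz":0,"hand":1},{"x":0,"y":0,"z":-60,"rx":0,"ry":0,"rz":0,"hand":1},{"x":0,"y":0,"z":-60,"rx":0,"ry":0,"rz":0,"hand":1}]'; python3 - <<'E'
from h import *
s=env.sense(); e=s["eef_pos"]; print(s["ft_force"],s["orientation"],local([.454,-.1605,.17]))
for n in("scene","top"):
    p,d=eyes.snapshot(n); Q=cloud(n,d); cv2.imwrite(f"pics/{n}4.png",cv2.cvtColor(p,cv2.COLOR_RGB2BGR)); z=Q[...,2]
    r=np.hypot(Q[...,0]-e[0],Q[...,1]-e[1]); P=Q[(r<.03)&(z>.16)&(z<.187)]; print(n,len(P),P.mean(0) if len(P) else "",P[:,2].max() if len(P) else "")
    rr=np.hypot(Q[...,0]-.6537,Q[...,1]+.1295); print("B top",np.percentile(z[(rr<.03)&(z<.2)],98),"pan",np.median(z[(rr<.055)&(z>.07)&(z<.12)]))
E
```

```text
clock: 17.4
eef_pos: [0.624, 0.1096, 0.1938]
orientation: [0.983, 0.182, -0.001, -0.0]
ft_force: [-1.0, -0.3, -5.1]
width: 0.0233
gripper_force: 30.0
[-0.97506262 -0.28285577 -5.05949886] [ 9.83320168e-01  1.81881645e-01 -7.07074857e-04 -1.16398880e-04] [-255.3  191.4   24. ]
scene 186 [0.63305782 0.11926808 0.17374026] 0.18699273528486315
B top 0.15285953951692238 pan 0.08432691198179676
top 23 [0.61247267 0.09375097 0.17434165] 0.18696236883643413
B top 0.15259170426667917 pan 0.08354907627327635
```

```bash
python3 -m inch '[{"x":-20,"y":15,"z":0,"rx":0,"ry":0,"rz":0,"hand":1},{"x":-52,"y":39,"z":0,"rx":0,"ry":0,"rz":0,"hand":1},{"x":-90,"y":67,"z":0,"rx":0,"ry":0,"rz":0,"hand":1},{"x":-128,"y":96,"z":0,"rx":0,"ry":0,"rz":0,"hand":1},{"x":-166,"y":124,"z":0,"rx":0,"ry":0,"rz":0,"hand":1},{"x":-204,"y":153,"z":10,"rx":0,"ry":0,"rz":0,"hand":1},{"x":-236,"y":177,"z":30,"rx":0,"ry":0,"rz":0,"hand":1},{"x":-255,"y":191,"z":50,"rx":0,"ry":0,"rz":0,"hand":1},{"x":-255,"y":191,"z":60,"rx":0,"ry":0,"rz":0,"hand":1},{"x":-255,"y":191,"z":65,"rx":0,"ry":0,"rz":0,"hand":1},{"x":-255,"y":191,"z":65,"rx":0,"ry":0,"rz":0,"hand":1},{"x":-255,"y":191,"z":65,"rx":0,"ry":0,"rz":0,"hand":1}]'; python3 - <<'E'
from h import *
s=env.sense(); e=s["eef_pos"]; print(s["ft_force"],e,local([.454,-.1605,.11]))
p,d=eyes.snapshot("scene"); cv2.imwrite("pics/scene5.png",cv2.cvtColor(p,cv2.COLOR_RGB2BGR))
x,y=proj("scene",[e-[0,0,.03]])[0].astype(int); print(x,y)
im=cv2.imread("pics/scene5.png"); cv2.imwrite("pics/crop5.png",cv2.resize(im[y-50:y+50,x-60:x+60],None,fx=6,fy=6,interpolation=cv2.INTER_CUBIC))
C=cloud("scene",d); z=C[...,2]; r=np.hypot(C[...,0]-.454,C[...,1]+.16)
P=C[(r<.03)&(z>.066)&(z<.1)]
if len(P):
    # vertical cylinder fit to visible body, radius 18 mm
    from scipy.optimize import least_squares
    P=P[np.abs(np.hypot(P[:,0]-e[0],P[:,1]-e[1])-.018)<.006]
    f=least_squares(lambda c:np.hypot(P[:,0]-c[0],P[:,1]-c[1])-.018,e[:2],loss="soft_l1",f_scale=.001); print("body axis (scene)",f.x,len(P))
E
```

```text
clock: 18.7
eef_pos: [0.4559, -0.1595, 0.1301]
orientation: [0.983, 0.183, 0.001, 0.0]
ft_force: [0.0, 0.3, -3.7]
width: 0.0233
gripper_force: 30.0
[ 0.02845343  0.30435737 -3.7114737 ] [ 0.45588521 -0.15945418  0.13007017] [-2.2  0.3 20.1]
237 172
body axis (scene) [ 0.45462329 -0.15898451] 84
```

View pics/crop5.png

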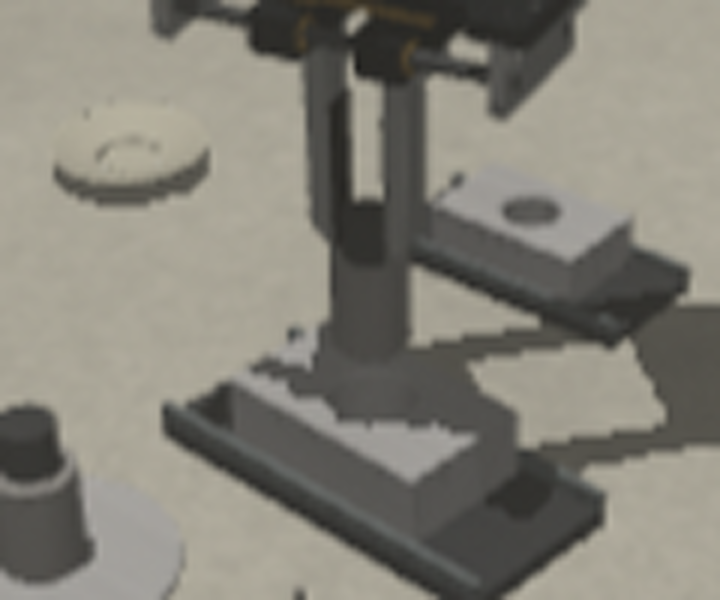

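The crop shows capsule A held upright at (370,280), right above the bore at (385,390). The scene-frame axes agree to about 0.6 mm, so I'll lower it gently.

```bash
python3 -m inch '[{"x":0.5,"y":0,"z":12,"rx":0,"ry":0,"rz":0,"hand":1},{"x":0.5,"y":0,"z":22,"rx":0,"ry":0,"rz":0,"hand":1},{"x":0.5,"y":0,"z":27,"rx":0,"ry":0,"rz":0,"hand":1},{"x":0.5,"y":0,"z":29,"rx":0,"ry":0,"rz":0,"hand":1},{"x":0.5,"y":0,"z":30,"rx":0,"ry":0,"rz":0,"hand":1},{"x":0.5,"y":0,"z":31,"rx":0,"ry":0,"rz":0,"hand":1},{"x":0.5,"y":0,"z":32,"rx":0,"ry":0,"rz":0,"hand":1},{"x":0.5,"y":0,"z":33,"rx":0,"ry":0,"rz":0,"hand":1},{"x":0.5,"y":0,"z":33,"rx":0,"ry":0,"rz":0,"hand":1}]'
```

```text
clock: 19.65
eef_pos: [0.4553, -0.1599, 0.0965]
orientation: [0.983, 0.182, 0.0, 0.0]
ft_force: [0.6, 0.8, -4.6]
width: 0.0232
gripper_force: 30.0
```

```bash
python3 -m inch '[{"x":0,"y":0,"z":0.5,"rx":0,"ry":0,"rz":0,"hand":1},{"x":0,"y":0,"z":1,"rx":0,"ry":0,"rz":0,"hand":1},{"x":0,"y":0,"z":1.5,"rx":0,"ry":0,"rz":0,"hand":1},{"x":0,"y":0,"z":1.5,"rx":0,"ry":0,"rz":0,"hand":1}]'
```

```text
clock: 20.05
eef_pos: [0.4552, -0.1598, 0.0949]
orientation: [0.983, 0.182, -0.0, -0.0]
ft_force: [1.0, 0.3, -4.9]
width: 0.0231
gripper_force: 30.0
```

It's already 3 mm below the mouth with no contact, so I'll continue.

```bash
python3 -m inch '[{"x":0,"y":0,"z":1,"rx":0,"ry":0,"rz":0,"hand":1},{"x":0,"y":0,"z":2,"rx":0,"ry":0,"rz":0,"hand":1},{"x":0,"y":0,"z":3,"rx":0,"ry":0,"rz":0,"hand":1},{"x":0,"y":0,"z":4,"rx":0,"ry":0,"rz":0,"hand":1},{"x":0,"y":0,"z":4,"rx":0,"ry":0,"rz":0,"hand":1}]'
```

```text
clock: 20.55
eef_pos: [0.4551, -0.1597, 0.0907]
orientation: [0.983, 0.182, -0.0, -0.0]
ft_force: [-0.2, 0.1, -4.5]
width: 0.0231
gripper_force: 30.0
```

```bash
python3 -m inch '[{"x":0,"y":0,"z":1,"rx":0,"ry":0,"rz":0,"hand":1},{"x":0,"y":0,"z":2,"rx":0,"ry":0,"rz":0,"hand":1},{"x":0,"y":0,"z":3,"rx":0,"ry":0,"rz":0,"hand":1},{"x":0,"y":0,"z":4,"rx":0,"ry":0,"rz":0,"hand":1},{"x":0,"y":0,"z":4,"rx":0,"ry":0,"rz":0,"hand":1}]'
```

```text
clock: 21.05
eef_pos: [0.4551, -0.1597, 0.0868]
orientation: [0.983, 0.182, -0.0, -0.0]
ft_force: [-0.5, 0.7, -4.7]
width: 0.0229
gripper_force: 30.0
```

```bash
python3 -m inch '[{"x":0,"y":0,"z":2,"rx":0,"ry":0,"rz":0,"hand":1},{"x":0,"y":0,"z":4,"rx":0,"ry":0,"rz":0,"hand":1},{"x":0,"y":0,"z":6,"rx":0,"ry":0,"rz":0,"hand":1},{"x":0,"y":0,"z":8,"rx":0,"ry":0,"rz":0,"hand":1},{"x":0,"y":0,"z":9,"rx":0,"ry":0,"rz":0,"hand":1},{"x":0,"y":0,"z":9,"rx":0,"ry":0,"rz":0,"hand":1}]'
```

```text
clock: 21.65
eef_pos: [0.4551, -0.1597, 0.0777]
orientation: [0.983, 0.182, -0.0, -0.0]
ft_force: [-0.7, -0.8, -5.1]
width: 0.0232
gripper_force: 30.0
```

```bash
python3 -m inch '[{"x":0,"y":0,"z":2,"rx":0,"ry":0,"rz":0,"hand":1},{"x":0,"y":0,"z":4,"rx":0,"ry":0,"rz":0,"hand":1},{"x":0,"y":0,"z":5,"rx":0,"ry":0,"rz":0,"hand":1},{"x":0,"y":0,"z":6,"rx":0,"ry":0,"rz":0,"hand":1},{"x":0,"y":0,"z":7,"rx":0,"ry":0,"rz":0,"hand":1},{"x":0,"y":0,"z":7,"rx":0,"ry":0,"rz":0,"hand":1}]'
```

```text
clock: 22.25
eef_pos: [0.4552, -0.1598, 0.0708]
orientation: [0.983, 0.182, -0.0, -0.0]
ft_force: [0.4, 0.7, -4.2]
width: 0.0232
gripper_force: 30.0
```

```bash
python3 -m inch '[{"x":0,"y":0,"z":0.5,"rx":0,"ry":0,"rz":0,"hand":1},{"x":0,"y":0,"z":1,"rx":0,"ry":0,"rz":0,"hand":1},{"x":0,"y":0,"z":1.5,"rx":0,"ry":0,"rz":0,"hand":1},{"x":0,"y":0,"z":1.5,"rx":0,"ry":0,"rz":0,"hand":1}]'
```

```text
clock: 22.65
eef_pos: [0.4552, -0.1598, 0.0694]
orientation: [0.983, 0.182, -0.0, -0.0]
ft_force: [-0.6, 0.1, -4.5]
width: 0.0231
gripper_force: 30.0
```

```bash
python3 -m inch '[{"x":0,"y":0,"z":0.5,"rx":0,"ry":0,"rz":0,"hand":1},{"x":0,"y":0,"z":0.9,"rx":0,"ry":0,"rz":0,"hand":1},{"x":0,"y":0,"z":0.9,"rx":0,"ry":0,"rz":0,"hand":1}]'
```

```text
clock: 22.95
eef_pos: [0.4557, -0.1599, 0.0691]
orientation: [0.983, 0.182, 0.0, 0.0]
ft_force: [-1.0, 0.5, -0.0]
width: 0.0233
gripper_force: 30.0
```

The capsule has touched bottom at TCP 0.069, as expected. I'll release, rise and check.

```bash
python3 -m inch '[{"x":0,"y":0,"z":0,"rx":0,"ry":0,"rz":0,"hand":0.5},{"x":0,"y":0,"z":0,"rx":0,"ry":0,"rz":0,"hand":0.5},{"x":0,"y":0,"z":0,"rx":0,"ry":0,"rz":0,"hand":0.5},{"x":0,"y":0,"z":0,"rx":0,"ry":0,"rz":0,"hand":0.5},{"x":0,"y":0,"z":-10,"rx":0,"ry":0,"rz":0,"hand":0.5},{"x":0,"y":0,"z":-40,"rx":0,"ry":0,"rz":0,"hand":0.5},{"x":0,"y":0,"z":-80,"rx":0,"ry":0,"rz":0,"hand":0.5},{"x":-40,"y":0,"z":-100,"rx":0,"ry":0,"rz":0,"hand":0.5},{"x":-60,"y":0,"z":-110,"rx":0,"ry":0,"rz":0,"hand":0.5},{"x":-60,"y":30,"z":-110,"rx":0,"ry":0,"rz":0,"hand":0.5},{"x":-60,"y":60,"z":-110,"rx":0,"ry":0,"rz":0,"hand":0.5},{"x":-60,"y":60,"z":-110,"rx":0,"ry":0,"rz":0,"hand":0.5},{"x":-60,"y":60,"z":-110,"rx":0,"ry":0,"rz":0,"hand":0.5}]'; python3 - <<'E'
from h import *
for n in("scene","top"):
    p,d=eyes.snapshot(n); cv2.imwrite(f"pics/{n}6.png",cv2.cvtColor(p,cv2.COLOR_RGB2BGR)); Q=cloud(n,d); z=Q[...,2]
    r=np.hypot(Q[...,0]-.454,Q[...,1]+.16); P=Q[(r<.025)&(z>.075)&(z<.12)]; print(n,len(P),np.percentile(P[:,2],[50,95]) if len(P) else "", "block",np.median(z[(r>.025)&(r<.034)&(z>.04)&(z<.056)]))
    rr=np.hypot(Q[...,0]-.6537,Q[...,1]+.1295); print("B top",np.percentile(z[(rr<.03)&(z<.2)],98),"pan",np.median(z[(rr<.055)&(z>.07)&(z<.12)]))
im=cv2.imread("pics/scene6.png"); cv2.imwrite("pics/crop6.png",cv2.resize(im[130:330,140:400],None,fx=3,fy=3,interpolation=cv2.INTER_CUBIC))
E
```

```text
clock: 24.25
eef_pos: [0.4206, -0.2375, 0.179]
orientation: [0.983, 0.181, 0.0, -0.0]
ft_force: [-0.4, 0.2, 0.3]
width: 0.047
gripper_force: 0.0
scene 64 [0.08496167 0.08735312] block 0.048090071130092116
B top 0.15235147008455235 pan 0.08425887951840433
top 56 [0.08497348 0.08784892] block 0.047816143130331
B top 0.15368719354307028 pan 0.08370371977990765
```

View pics/crop6.png

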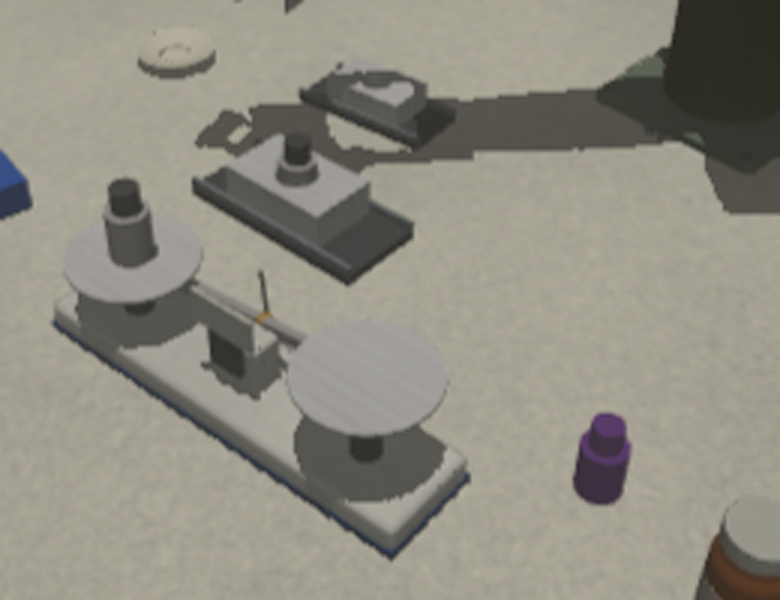

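A sits home in the socket at (297,160), with its top at about 86 mm. B stands on its lowered pan at (130,225), and the bystanders are where they were.

```bash
python3 -c "
from bench import env
print(env.job_done())"
```

```text
the job is handed in; nothing more can be done
None
```

I put both capsules on the balance, which showed the left one was heavier; it now stands released and fully home in the socket, the lighter one is still on the right pan, and I handed the job in at about 24 s.

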